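# Sweep the turning pad clean and turn the rock slab over onto it

## Robot

A 6-joint arm with a two-finger parallel gripper is mounted at the origin on the work surface. World frame = base frame: x ahead of the robot, y to its left, z up, the work surface at z = 0. Lengths are in mm, angles in rad, forces in N, time in s.
With the tool pointing down it reaches from about 275 to 1000 mm from the base axis. Payload 8.4 kg.
Tool frame: the origin (TCP) lies between the finger pads; the fingertips stand 22 mm ahead of it and the grasp point (between the pads) lies 3 mm ahead of it (r.nose_length is the z of the fingertips in the tool frame, in mm); z points along the fingers, y is the line along which they close (so a half turn about z gives the same grasp; the last joint's range is limited). The gripper opens to 85 mm and grips with 20 to 120 N. Pads are 22 mm wide; open, the fingers measure 114 mm over their backs; the gripper's body (76 mm by 85 mm) begins 54 mm behind the grasp point. The pads swing forward as they close: fully open they stand 13 mm farther back than shut.
Start: joints at [-1.129, 0.353, 1.633, -0, 1.155, -0.002], TCP at [268.358, -564.457, 253.281] pointing down, gripper open.
Joint ranges: [-2.63, 2.63], [-0.92, 2.1], [0.06, 2.66], [-1.3, 4.44], [0, 2.69], [-3.02, 3.02]. Speed limits (rad/s): [2.22, 2.22, 2.79, 3.14, 3.14, 3.14].

## Interface

Orientations are given as [roll, pitch, yaw] about the fixed x, y, z axes, in that order (R = Rz(yaw) Ry(pitch) Rx(roll)).
In Python, from rig import r, optics gives the robot as it stands (r), with the cameras (optics).
- The arm moves only by the shell command python3 steer.py 'ROWS' [FORCE]. ROWS is a JSON list of rows, 1 to 5 of them, each of 7 numbers: a rotation vector rx, ry, rz in fractions of the full range, 1 being 90 degrees, then dx, dy, dz in parts of the range, where 1.0 means 800 mm, then the opening from 0.0 (shut) to 1.0 (fully open); each row shifts and turns the commanded pose from where the row before left it, along the tool's axes as they then stand; what a row does not reach is not made up. A row lasts 1/12 s, in which the tool goes at most 41.7 mm and 0.125 rad, less where a joint would pass 70% of its speed; a pose out of reach is approached as far as the arm can. The fingers move at their own pace and stop on an object; FORCE is the grip in N (left out, the last holds). Time passes only in rows, so rows that do not move let the fingers close. It prints the time, the measured TCP pose, the force, the opening and the grip force at its end. A shift or turn number past 1, either way, is cut back to 1. Input that does not fit is refused with a message, and nothing moves.
- r.sense(): the state, without advancing time (a new reading comes with each control period).
- optics.grab_frame(name): name is "side" or "top" or "wrist"; returns the picture (420x560x3 uint8, red, green, blue); there is no depth.
- optics.camera_params(name): a dict with "fx", "fy", "cx", "cy" (pixels), "rvec" (rotation vector, rad) and "tvec" (3), from world to camera coordinates, as OpenCV has them. Camera axes: x right, y down, z forward; pixel columns grow to the right and rows downward; lengths in mm; the calibration is good to about 2 mm. A picture is of the moment at which its call begins: read the wrist's pose just before it. camera_params takes no time and is no camera call; for the wrist camera it gives the pose at the moment of the call.
- r.sign_off(): hands the job in; it is judged then, once.
The state is a dict: "clock": time; "qpos": joint angles; "qvel": joint speeds; "joint_efforts": joint torques, N m; "eef_pos": TCP position; "tcp_rot": TCP orientation; "contact_force": force on the tool from outside, world axes, zero at the start; "wrist_torque": the same for the moment, N m; "opening": opening from 0.0 (shut) to 1.0 (fully open); "grasp_force": force on a finger pad.
Only numpy, scipy, OpenCV 4.12 (cv2) and the standard library are available. Lean on these libraries where they do the work, as an engineer would, in place of code of your own. Each camera call takes 0.05 s, during which the arm holds its last target. There are 200 camera calls.

## Task

Sweep the three loose stone chips off the black pad of the turning stand into its metal trough with the scraper block. Then slide the thin lifter under the free edge of the rock slab and tip the slab over onto the cleared pad, so that it lies flat with its pale sawn face up. Leave both tools standing upright on the green tool mat; do not touch the slab or the chips with the gripper, and leave the other things on the bench alone.

Things in the scene. Friction and masses are not known exactly. Their poses are not given: they have to be found in the camera images.
- stand: Fixed blue and aluminium turning stand. Origin on the bench top, below the middle of the pad's slab-side edge; z up, +x from pad to trough (roughly away from the robot), +y from slab to pad (roughly to the robot's left). Pad (black rubber): x -65..65, y 0..130 mm, top at z 28. A blue lip at y 130..136 (x -65..77) stands up to z 40. See also pad, trough and rails.
- pad (a point): Middle of the pad's top face (stand x 0, y 65, z 28 mm).
- trough (a point): Middle of the floor of the open aluminium chip trough beside the pad (stand x 105, y 65, z 4 mm). Inside it spans stand x 65..145, y -2..132 mm; outer walls reach z 30, the pad's side is its inner wall.
- rails (a point): Middle of the rails' tops (stand x 0, y -42, z 24 mm). Two aluminium rails, 14 mm wide, centred at stand x -36 and +36, run from y -84 to y 0, tops at z 24: the slab's underside, with the pad 4 mm higher. Under them, y -84..0, lies a 4 mm base plate; between them, and before them under the slab's free end, there is free space for the lifter.
- slab: Loose sawn rock slab 90 (x) x 110 (y) x 12 (z) mm, 0.2 to 0.4 kg, origin at its centre. +z face: rough brown, dark pits, up at the start. -z face: pale, blue dot and dark lines, down. Lies on the rails, y along stand +y within 2 degrees, its +y end 5 to 10 mm short of the pad. Its free -y end sticks out 31 to 36 mm past the rails. Raised there, it tips about its other end and falls onto the pad.
- lifter: Loose lifter, 0.22 kg, stands on its blade. Origin at the underside of the blade, below the handle's middle; z up along the handle, x towards the blade's tip. Steel blade 44 mm wide (y), 3 mm thick, from x -20 to x 95. Upright red handle 26 x 26 mm, centred on the origin, up to z 85 mm; a 34 x 34 mm dark collar at its foot up to z 13.
- lifter_tip (a point): Middle of the top edge of the blade's tip (lifter x 95, z 3 mm).
- scraper: Loose scraper block, 0.18 kg, stands on its black rubber foot. Origin at the middle of its underside, x along its length, z up. Foot 110 x 22 x 14 mm; pale wooden grip above it 100 x 20 mm, up to z 62 mm.
- mat: Fixed dark green tool mat 320 (x) x 200 (y) x 3 (z) mm, to the robot's left; origin at the middle of its underside, top at z 3. Lifter and scraper start standing on it side by side along its x (about 165 mm apart), in either order, the blade's tip and the scraper's length along the mat's +y within 20 degrees.
- tray: Fixed shallow white enamel tray 260 x 190 x 22 mm with a blue rim, holding the rock lumps, to the robot's right (origin: middle of its underside).
- rock0: Bystander: rock lump, 55 x 45 x 44 mm, in the tray; origin at the middle of its underside. Leave alone.
- rock1: Bystander: rock lump, 55 x 45 x 44 mm, in the tray; origin at the middle of its underside. Leave alone.
- jar: Bystander: amber jar, 64 mm across, 80 mm high; origin at the middle of its underside. Leave alone.
- weight: Bystander: brass weight, 44 mm across, 50 mm high; origin at the middle of its underside. Leave alone.
- chip0: Loose light brown stone chip 24 x 19 x 13 mm, 13 g, origin at its centre. Lies flat on the pad at the start, at stand x -15..40 mm, y 26..102 mm.
- chip1: Loose light brown stone chip 21 x 21 x 14 mm, 13 g, origin at its centre. Lies flat on the pad at the start, at stand x -15..40 mm, y 26..102 mm.
- chip2: Loose light brown stone chip 26 x 17 x 12 mm, 13 g, origin at its centre. Lies flat on the pad at the start, at stand x -15..40 mm, y 26..102 mm.

How it is judged:
By the outcome, as a careful person would: the job done as asked, in the order asked, and still so for the second after the job is handed in, with the robot touching nothing.
It also fails if it takes over 72 s, if anything falls off the work surface, if the arm or the gripper's body presses on something with over 40 N, if the wrist force passes 120 N, or if a joint passes its speed limit or range.

## Working session

There is one attempt and no reset: what is moved stays moved. The work goes in short steps, Python scripts to look and compute and a shell command to move; the robot and the scene stay as the last step left them, time stands still between calls to the robot, and variables do not carry over. Pictures are saved under pics/ and viewed, at most 12 in all, crops included, and the job is handed in when it is done.

```bash
ls; mkdir -p pics
python3 - <<'E'
from rig import r, optics
import cv2,numpy as np
print(r.sense())
for n in("side","top"):
    im=optics.grab_frame(n); cv2.imwrite(f"pics/{n}0.png",im[:,:,::-1]); 
    p=optics.camera_params(n); R=cv2.Rodrigues(np.array(p["rvec"]))[0]; print(n,p,-R.T@np.array(p["tvec"]).ravel())
E
```

```text
pics
rig.py
steer.py
{'clock': 0.0, 'qpos': array([-1.12944306e+00,  3.53655394e-01,  1.63414090e+00,  3.73591101e-05,
        1.15523284e+00, -2.41490170e-03]), 'qvel': array([ 0.00066492, -0.00111687, -0.00069975, -0.00059082,  0.00162641,
       -0.00025765]), 'joint_efforts': array([ 3.58058358e-03, -6.05230236e+01, -3.42065799e+01,  3.72000677e-04,
        9.54426796e-03,  4.19026401e-05]), 'eef_pos': array([ 268.14591894, -564.04573598,  252.55425466]), 'tcp_rot': array([-3.14015626e+00, -3.76265890e-05,  4.43753036e-01]), 'contact_force': array([-0.89273808,  0.55920542,  0.02994278]), 'wrist_torque': array([-0.00040881,  0.04069013,  0.00565707]), 'grasp_force': 0.0, 'opening': 1.000035057294046}
side {'fx': 520.0703417088888, 'fy': 520.0703417088888, 'cx': 282.8346699050533, 'cy': 209.96896619012182, 'rvec': array([ 0.73010147, -2.66434735,  1.04017561]), 'tvec': array([ 451.31981741,  233.12508153, 1541.00126604])} [ -52.28305968  981.7658913  1290.78425753]
top {'fx': 458.59056091049575, 'fy': 458.59056091049575, 'cx': 278.3192353584062, 'cy': 209.06817174600522, 'rvec': array([ 2.21446328, -2.17592634,  0.07560681]), 'tvec': array([ -25.55142718,  512.73571271, 1416.70563271])} [ 427.19885166   -4.5385884  1445.02116892]
```

View pics/top0.png

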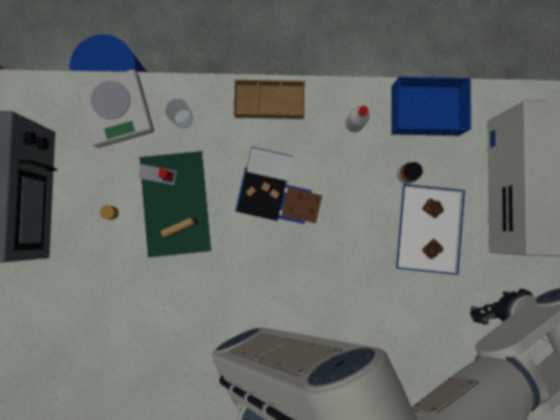

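View pics/side0.png

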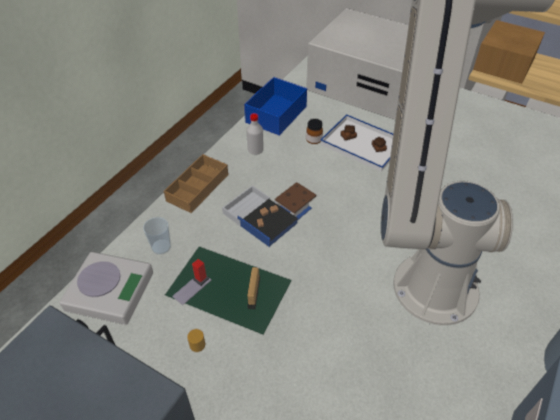

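The top view shows the stand's pad around (262,196) with three chips. The slab is at (301,205), the lifter handle at (165,174) with its blade to the left, the scraper at (180,227) and the mat at (177,204). In the side view the lifter is at (198,275) and the scraper at (253,287).

```bash
cat > h.py <<'E'
import cv2,numpy as np
from scipy.spatial.transform import Rotation as Ro
def ray(p,uv,z):
    """pixels -> world points on plane z"""
    R=cv2.Rodrigues(np.array(p["rvec"]))[0]; t=np.array(p["tvec"]).ravel(); C=-R.T@t
    uv=np.atleast_2d(uv).astype(float)
    d=np.c_[(uv[:,0]-p["cx"])/p["fx"],(uv[:,1]-p["cy"])/p["fy"],np.ones(len(uv))]@R
    return C+d*((z-C[2])/d[:,2])[:,None]
def proj(p,X):
    R=cv2.Rodrigues(np.array(p["rvec"]))[0]; c=np.atleast_2d(X)@R.T+np.array(p["tvec"]).ravel()
    return np.c_[p["fx"]*c[:,0]/c[:,2]+p["cx"],p["fy"]*c[:,1]/c[:,2]+p["cy"]]
def blobs(m,mn=15):
    cs,_=cv2.findContours(m.astype(np.uint8),cv2.RETR_EXTERNAL,cv2.CHAIN_APPROX_NONE)
    return sorted([c for c in cs if cv2.contourArea(c)>=mn],key=cv2.contourArea,reverse=True)
def rect(p,c,z):
    """min-area rectangle of a contour in the plane z: centre, sizes, angle (deg)"""
    w=ray(p,c.reshape(-1,2),z)[:,:2].astype(np.float32)
    return cv2.minAreaRect(w),w
def delta(r,pos,rpy=None):
    """tool-axis shift and rotvec from the present pose to pos"""
    s=r.sense(); R=Ro.from_euler('xyz',s["tcp_rot"])
    d=R.inv().apply(np.array(pos)-s["eef_pos"])
    rv=(R.inv()*Ro.from_euler('xyz',rpy)).as_rotvec() if rpy is not None else np.zeros(3)
    return d.round(1),rv.round(4)
E
python3 - <<'E'
import cv2,numpy as np
from rig import r, optics; from h import *
im=cv2.imread("pics/top0.png"); p=optics.camera_params("top")
hsv=cv2.cvtColor(im,cv2.COLOR_BGR2HSV); H,S,V=[hsv[:,:,i].astype(int) for i in range(3)]
def show(name,m,z,roi,mn=10):
    k=np.zeros_like(m); k[roi[1]:roi[3],roi[0]:roi[2]]=1
    for c in blobs(m&k,mn)[:4]:
        q,w=rect(p,c,z); print(name,cv2.contourArea(c),np.round(q[0],1),np.round(q[1],1),round(q[2],1))
L=(135,145,215,260); S_=(230,140,330,230)
show("mat",(H>50)&(H<90)&(S>90)&(V<90),3,L,500)
show("handle",((H<8)|(H>172))&(S>150)&(V>90),85,L)
show("grip",(H>9)&(H<25)&(S>60)&(V>120),62,L)
show("blade",(S<60)&(V>100),3,L)
show("pad",(V<40),28,S_,200)
show("slab",((H<14)|(H>170))&(S>80)&(V>40)&(V<140),36,S_,100)
show("chip",(H<20)&(S>40)&(V>130),34,S_,5)
show("blue",(H>100)&(H<125)&(S>120)&(V>50),40,S_,5)
for n,u in dict(pad=(262,196),slab=(301,205),chip=(265,187),chip2=(251,191),blade=(148,173),h=(165,174),g=(178,228),blue=(255,217),mat=(160,220)).items(): print(n,hsv[u[1],u[0]])
E
```

```text
mat 5149.0 [525.6 309.6] [309.9 190.3] 6.7
handle 46.5 [610.4 330.8] [24.  20.9] 1.1
grip 71.5 [452.4 289.8] [10.7 88.3] 25.1
blade 9006.0 [531.5 311.2] [361.6 249.9] 1.5
pad 1483.0 [552.5  37.2] [124.6 121.1] 78.5
slab 840.0 [525.9 -87.4] [102.9  83.1] 77.5
blue 22.5 [481.8 -54.2] [78.8  6. ] 77.8
blue 16.0 [536.5 -28. ] [ 6.  44.8] 77.0
blue 12.5 [566.7  99.9] [  4.1 117.4] 78.5
pad [60 13 19]
slab [ 11 134  76]
chip [ 14 105 122]
chip2 [ 13 106 120]
blade [130  20 115]
h [  1 214 118]
g [ 18 106 116]
blue [ 50  13 122]
mat [ 76 142  52]
```

Run:
```python
from rig import r, optics; from h import *
p=optics.camera_params("wrist"); s=r.sense(); R=cv2.Rodrigues(np.array(p["rvec"]))[0]; C=-R.T@p["tvec"]
T=Ro.from_euler('xyz',s["tcp_rot"]).as_matrix()
print(p["fx"],p["cx"],T.T@(C-s["eef_pos"]),(T.T@R.T).round(2))
print(delta(r,[500,-20,330],[np.pi,0,np.radians(78)]))
```

```text
317.4418044128836 284.8756945200956 [  71.71461695    0.27517147 -119.45245203] [[-0.   -0.96 -0.28]
 [ 1.   -0.   -0.  ]
 [ 0.   -0.28  0.96]]
(array([ 443. , -392. ,  -76.9]), array([-1.100e-03, -5.000e-04, -9.176e-01]))
```

The rows are not in the units I measure in: shifts go in shares of 800 mm and turns go in shares of 90 degrees. I convert before sending: 31 mm is 0.0388, -25 mm is -0.0313.

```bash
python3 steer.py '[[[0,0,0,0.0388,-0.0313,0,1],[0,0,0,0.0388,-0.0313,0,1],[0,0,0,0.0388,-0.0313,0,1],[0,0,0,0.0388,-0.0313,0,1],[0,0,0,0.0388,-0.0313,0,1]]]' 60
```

```text
refused: ROWS must be a list of rows, each a list of 7 numbers. Nothing was moved.
```

Wrong form. The message asks for a list of rows, each a list of 7 numbers, so I'll send the same numbers that way.

```bash
python3 steer.py '[[0,0,0,0.0388,-0.0313,0,1],[0,0,0,0.0388,-0.0313,0,1],[0,0,0,0.0388,-0.0313,0,1],[0,0,0,0.0388,-0.0313,0,1],[0,0,0,0.0388,-0.0313,0,1]]' 60
python3 steer.py '[[0,0,0,0.0388,-0.0313,0,1],[0,0,0,0.0388,-0.0313,0,1],[0,0,0,0.0388,-0.0313,0,1],[0,0,0,0.0388,-0.0313,0,1],[0,0,0,0.0388,-0.0313,0,1]]'
python3 steer.py '[[0,0,0,0.0388,-0.0313,0,1],[0,0,0,0.0388,-0.0313,0,1],[0,0,0,0.0388,-0.0313,0,1],[0,0,0,0.0388,-0.0313,0,1],[0,0,0,0.0388,-0.0313,0,1]]'
python3 steer.py '[[0,0,0,0.0388,-0.0313,0,1],[0,0,-0.0732,0,0,0,1],[0,0,-0.0732,0,0,0,1],[0,0,-0.0732,0,0,0,1],[0,0,-0.0732,0,0,0,1]]'
python3 steer.py '[[0,0,-0.0732,0,0,0,1],[0,0,-0.0732,0,0,0,1],[0,0,-0.0732,0,0,0,1],[0,0,-0.0732,0,0,0,1],[0,0,0,0,0,0,1]]'
python3 - <<'E'
from rig import r, optics; from h import *
s=r.sense(); print(s["eef_pos"],s["tcp_rot"])
p=optics.camera_params("wrist"); im=optics.grab_frame("wrist")[:,:,::-1]; cv2.imwrite("pics/w1.png",im)
np.savez("w1.npz",**p)
print(delta(r,[540,260,250],[np.pi,0,np.radians(100)]))
E
```

```text
clock: 0.52
eef_pos: [354.8, -383.2, 253.0]
tcp_rot: [-3.141, 0.0, 0.443]
contact_force: [0.9, 0.3, 0.3]
opening: 0.996
grasp_force: 0.0
clock: 0.93
eef_pos: [441.2, -203.7, 253.2]
tcp_rot: [-3.141, 0.0, 0.444]
contact_force: [0.5, -0.2, 0.7]
opening: 0.998
grasp_force: 0.0
clock: 1.35
eef_pos: [527.6, -24.1, 253.2]
tcp_rot: [-3.142, 0.0, 0.444]
contact_force: [0.2, -0.7, 1.1]
opening: 1.0
grasp_force: 0.0
clock: 1.77
eef_pos: [544.3, 10.3, 252.8]
tcp_rot: [-3.141, 0.001, 0.91]
contact_force: [-0.0, 0.1, -0.3]
opening: 1.003
grasp_force: 0.0
clock: 2.18
eef_pos: [544.3, 9.8, 253.0]
tcp_rot: [-3.141, 0.0, 1.369]
contact_force: [-0.8, -0.0, 0.2]
opening: 0.998
grasp_force: 0.0
[544.28297948   9.77836876 252.98762615] [-3.14092563e+00  1.48622435e-04  1.36909652e+00]
(array([243.9, -56.1,   3. ]), array([-0.0006,  0.    , -0.3834]))
```

View pics/w1.png

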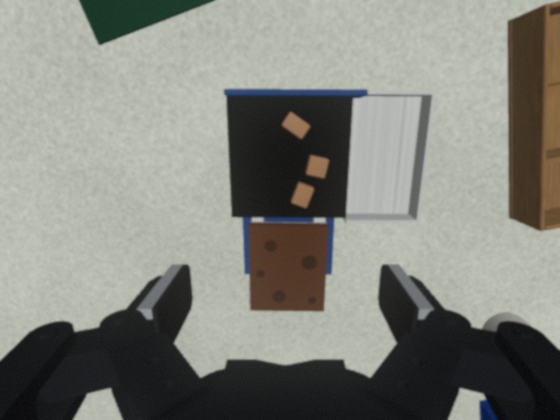

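The wrist view shows the pad with corners near (229,97), (352,97), (349,216) and (233,216). The chips are at (296,125), (317,166) and (302,195), and the slab runs from (250,223) to (326,311). The trough is to the right of the pad. Next I'll measure these and look at the mat.

In the tool's units: 35 mm is 0.0438, -8 mm is -0.01.

```bash
python3 steer.py '[[0,0,0,0.0438,-0.01,0,1],[0,0,0,0.0438,-0.01,0,1],[0,0,0,0.0438,-0.01,0,1],[0,0,0,0.0438,-0.01,0,1],[0,0,0,0.0438,-0.01,0,1]]' >/dev/null
python3 steer.py '[[0,0,0,0.0438,-0.01,0,1],[0,0,0,0.0438,-0.01,0,1],[0,0,-0.0764,0,0,0,1],[0,0,-0.0764,0,0,0,1],[0,0,-0.0764,0,0,0,1]]' >/dev/null
python3 steer.py '[[0,0,0,0,0,0,1],[0,0,0,0,0,0,1]]'
python3 - <<'E'
from rig import r, optics; from h import *
p=dict(np.load("w1.npz")); im=cv2.imread("pics/w1.png"); hsv=cv2.cvtColor(im,cv2.COLOR_BGR2HSV); H,S,V=[hsv[:,:,i].astype(int) for i in range(3)]
def show(name,m,z,roi,mn=30,n=3):
    k=np.zeros_like(m); k[roi[1]:roi[3],roi[0]:roi[2]]=1
    for c in blobs(m&k,mn)[:n]:
        q,w=rect(p,c,z); print(name,cv2.contourArea(c),np.round(q[0],1),np.round(q[1],1),round(q[2],1))
roi=(222,85,440,330)
show("pad",V<35,28,roi,2000,1)
show("slab",((H<14)|(H>170))&(S>80)&(V<110)&(V>35),36,(235,219,345,330),500,1)
show("chip",(H<20)&(S>60)&(V>110),41,(222,85,440,216))
show("blue",(H>100)&(H<125)&(S>120)&(V>40),40,(222,85,440,105),30,1)
p=optics.camera_params("wrist"); im=optics.grab_frame("wrist")[:,:,::-1]; cv2.imwrite("pics/w2.png",im); np.savez("w2.npz",**p)
E
```

```text
clock: 3.23
eef_pos: [540.0, 261.0, 253.1]
tcp_rot: [-3.141, 0.0, 1.717]
contact_force: [0.4, 0.1, -0.5]
opening: 1.0
grasp_force: 0.0
pad 9935.5 [556.   37.6] [125.1 120.4] 78.3
slab 6244.0 [528.4 -84.3] [109.3  86.9] 77.8
chip 353.5 [568.6  72. ] [15.6 24.4] 43.7
chip 327.5 [582.6  26.5] [20.1 19.7] 65.8
chip 314.0 [ 5.617e+02 -5.000e-01] [23.3 17.6] 57.4
blue 580.0 [574.5 102.1] [  4.6 136.8] 78.3
```

View pics/w2.png

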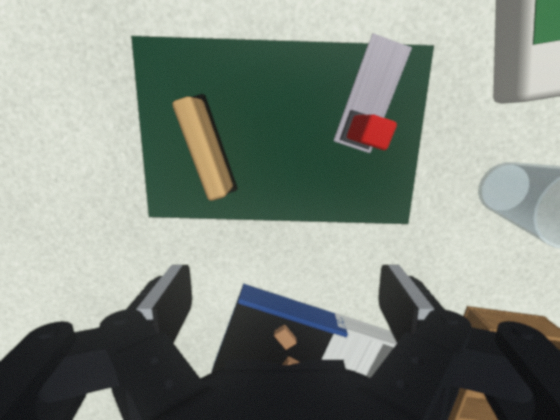

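The mat view shows the scraper grip from (175,103) to (230,195). The lifter handle top is at (377,132), with the blade tip edge at (374,35)-(410,46).

Run:
```python
from rig import r, optics; from h import *
p=dict(np.load("w2.npz")); im=cv2.imread("pics/w2.png"); hsv=cv2.cvtColor(im,cv2.COLOR_BGR2HSV); H,S,V=[hsv[:,:,i].astype(int) for i in range(3)]
def show(name,m,z,roi,mn=30,n=1):
    k=np.zeros_like(m); k[roi[1]:roi[3],roi[0]:roi[2]]=1
    for c in blobs(m&k,mn)[:n]:
        q,w=rect(p,c,z); print(name,cv2.contourArea(c),np.round(q[0],1),np.round(q[1],1),round(q[2],1)); print(cv2.boxPoints(q).round(0).tolist())
roi=(125,30,440,225)
m=(H>9)&(H<25)&(S>60)&(V>60)
show("grip all",m,62,roi)
m2=m&(V>150); show("grip bright",m2,62,roi)
red=((H<8)|(H>172))&(S>150)
print("redV",np.percentile(V[red],[5,25,50,75,95]))
show("red all",red,85,roi); show("red bright",red&(V>165),85,roi)
show("blade",(S<60)&(V>90),6,(325,32,415,160))
show("mat",(H>50)&(H<95)&(S>90)&(V<110),3,(120,25,445,230),500)
print("gripV",np.percentile(V[m&(np.arange(560)<300)[None]],[5,25,50,75,95]))
cv2.imwrite("pics/w2c.png",cv2.resize(im[25:225,125:425],None,fx=2.6,fy=2.6,interpolation=cv2.INTER_CUBIC))
print(delta(r,[455,295,250],[np.pi,0,np.radians(115)]))
```

```text
grip all 2972.0 [457.9 292.9] [29.5 99.1] 25.0
[[424.0, 332.0], [465.0, 242.0], [492.0, 254.0], [450.0, 344.0]]
grip bright 1928.0 [454.2 291.6] [19.3 97.8] 24.9
[[425.0, 332.0], [466.0, 243.0], [483.0, 251.0], [442.0, 340.0]]
redV [ 98. 104. 186. 194. 198.]
red all 1144.5 [607.  333.5] [25.5 38.2] 81.4
[[586.0, 324.0], [624.0, 318.0], [628.0, 343.0], [590.0, 349.0]]
red bright 660.0 [613.4 333.4] [23.2 23.3] 80.6
[[600.0, 324.0], [623.0, 320.0], [627.0, 343.0], [604.0, 347.0]]
blade 4404.0 [613.8 369.1] [ 93.3 122.3] 8.3
[[559.0, 423.0], [576.0, 302.0], [669.0, 315.0], [651.0, 436.0]]
mat 42300.5 [527.6 311.8] [313.8 194.4] 6.6
[[360.0, 390.0], [383.0, 197.0], [695.0, 233.0], [672.0, 427.0]]
gripV [ 90. 141. 177. 198. 208.]
(array([ 46.1, -79.2,   3.2]), array([-2.000e-04,  0.000e+00, -2.899e-01]))
```

View pics/w2c.png

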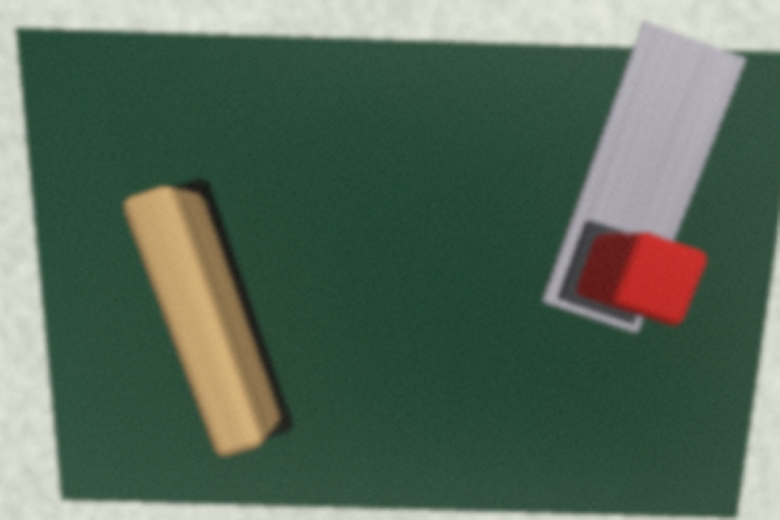

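In the tool's units: -26.9 mm is -0.0336, -26.8 mm is -0.0335, -0.097 rad is -0.0618.

```bash
python3 steer.py '[[0,0,0,0.0179,-0.0335,0,1],[0,0,0,0.0179,-0.0335,0,1],[0,0,0,0.0179,-0.0336,0,1],[0,0,-0.0618,0,0,0,1],[0,0,-0.0618,0,0,0,1]]' >/dev/null
python3 steer.py '[[0,0,-0.0611,0,0,0,1],[0,0,0,0,0,0.05,1],[0,0,0,0,0,0.05,1],[0,0,0,0,0,0.05,1],[0,0,0,0,0,0.025,1]]'
python3 - <<'E'
from rig import r, optics; from h import *
print(delta(r,[454.2,291.6,51],[np.pi,0,np.radians(114.9)]))
E
```

```text
clock: 4.12
eef_pos: [452.2, 289.7, 109.5]
tcp_rot: [-3.137, 0.0, 2.008]
contact_force: [-0.7, -0.3, 0.2]
opening: 0.999
grasp_force: 0.0
(array([ 0.9,  2.9, 58.5]), array([-0.0041,  0.0005,  0.0025]))
```

In the tool's units: 20 mm is 0.025, 18 mm is 0.0225.

```bash
python3 steer.py '[[0,0,0,0.0006,0.0019,0.025,1],[0,0,0,0,0,0.025,1],[0,0,0,0,0,0.0225,1],[0,0,0,0,0,0,1]]'
python3 steer.py '[[0,0,0,0,0,0,0],[0,0,0,0,0,0,0],[0,0,0,0,0,0,0],[0,0,0,0,0,0,0],[0,0,0,0,0,0,0]]' 80
python3 steer.py '[[0,0,0,0,0,0,0],[0,0,0,0,0,0,0],[0,0,0,0,0,-0.025,0],[0,0,0,0,0,-0.05,0],[0,0,0,0,0,-0.025,0]]'
python3 - <<'E'
from rig import r, optics; from h import *
a=np.radians(-11.7); o=np.array([542.3,-26.5]); x=np.array([np.cos(a),np.sin(a)]); y=np.array([-np.sin(a),np.cos(a)])
t=o-48*x+67*y; print(t,delta(r,[*t,130],[np.pi,0,np.radians(78.3)]))
E
```

```text
clock: 4.45
eef_pos: [453.5, 290.9, 52.3]
tcp_rot: [-3.137, 0.001, 2.009]
contact_force: [-0.4, -0.9, 0.2]
opening: 0.998
grasp_force: 0.0
clock: 4.87
eef_pos: [455.6, 292.6, 56.3]
tcp_rot: [3.14, -0.0, 2.013]
contact_force: [-0.8, -1.2, -0.5]
opening: 0.301
grasp_force: 0.0
clock: 5.28
eef_pos: [455.6, 292.6, 137.9]
tcp_rot: [3.14, -0.0, 2.014]
contact_force: [1.0, 0.5, -1.4]
opening: 0.225
grasp_force: 78.6
[508.88405388  48.84171849] (array([-243.1,  -56.3,    7.8]), array([ 1.30e-03, -6.00e-04,  6.47e-01]))
```

In the tool's units: -34.7 mm is -0.0434, -8 mm is -0.01.

```bash
python3 steer.py '[[0,0,0,-0.0434,-0.01,0,0],[0,0,0,-0.0434,-0.01,0,0],[0,0,0,-0.0434,-0.01,0,0],[0,0,0,-0.0434,-0.01,0,0],[0,0,0,-0.0434,-0.01,0,0]]' >/dev/null
python3 steer.py '[[0,0,0,-0.0434,-0.01,0,0],[0,0,0,-0.0434,-0.01,0,0],[0,0,0.0688,0,0,0,0],[0,0,0.0688,0,0,0,0],[0,0,0.0688,0,0,0,0]]' >/dev/null
python3 steer.py '[[0,0,0.0688,0,0,0,0],[0,0,0.0688,0,0,0,0],[0,0,0.0681,0,0,0,0],[0,0,0,0,0,0,0],[0,0,0,0,0,0,0]]'
python3 - <<'E'
from rig import r, optics; from h import *
print(delta(r,[508.9,48.8,90],[np.pi,0,np.radians(78.3)]))
p=optics.camera_params("wrist"); im=optics.grab_frame("wrist")[:,:,::-1]; cv2.imwrite("pics/w3.png",im); np.savez("w3.npz",**p)
E
```

```text
clock: 6.53
eef_pos: [508.5, 48.8, 135.3]
tcp_rot: [-3.141, 0.0, 1.37]
contact_force: [0.2, -0.1, -1.8]
opening: 0.215
grasp_force: 78.6
(array([ 0.1,  0.4, 45.3]), array([-0.0002,  0.    ,  0.0034]))
```

View pics/w3.png

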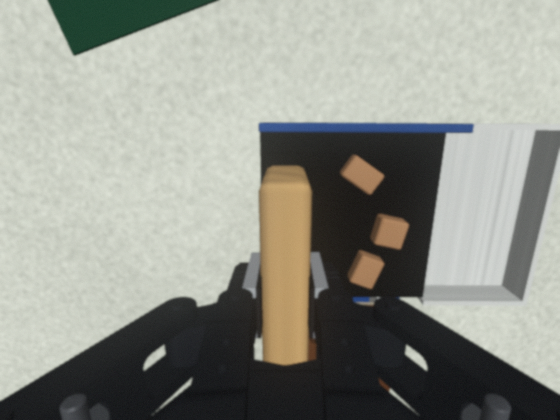

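The scraper is held square at the left part of the pad, with all the chips to its right at (362,175), (390,232) and (366,270). The trough lies beyond them. Lowering it now.

In the tool's units: 25 mm is 0.0313, 20 mm is 0.025.

```bash
python3 steer.py '[[0,0,0,0,0,0.0313,0],[0,0,0,0,0,0.025,0],[0,0,0,0,0,0,0]]' | egrep 'eef|force'
python3 steer.py '[[0,0,0,0,0,0.005,0],[0,0,0,0,0,0.0025,0],[0,0,0,0,0,0,0]]'| egrep 'eef|force'
python3 steer.py '[[0,0,0,0,0,0.0025,0],[0,0,0,0,0,0,0]]'| egrep 'eef|force'
```

```text
eef_pos: [506.4, 48.6, 87.5]
contact_force: [-1.9, -0.9, -2.1]
grasp_force: 78.5
eef_pos: [509.1, 48.9, 84.8]
contact_force: [0.4, 0.7, -2.7]
grasp_force: 78.5
eef_pos: [509.1, 48.9, 82.8]
contact_force: [-0.2, -0.2, -1.9]
grasp_force: 78.5
```

In the tool's units: 1.5 mm is 0.0019.

```bash
python3 steer.py '[[0,0,0,0,0,0.0019,0],[0,0,0,0,0,0,0]]'| egrep 'eef|force'
python3 steer.py '[[0,0,0,0,0.01,0,0],[0,0,0,0,0.01,0,0],[0,0,0,0,0.01,0,0],[0,0,0,0,0.01,0,0],[0,0,0,0,0.01,0,0]]'| egrep 'eef|force'
python3 steer.py '[[0,0,0,0,0.01,0,0],[0,0,0,0,0.01,0,0],[0,0,0,0,0.01,0,0],[0,0,0,0,0.01,0,0],[0,0,0,0,0.01,0,0]]'| egrep 'eef|force'
python3 steer.py '[[0,0,0,0,0.01,0,0],[0,0,0,0,0.01,0,0],[0,0,0,0,0.01,0,0],[0,0,0,0,0.01,0,0],[0,0,0,0,0.0075,0,0]]'| egrep 'eef|force'
python3 steer.py '[[0,0,0,0,0,0,0],[0,0,0,0,0,-0.05,0],[0,0,0,0,-0.025,-0.0313,0],[0,0,0,0,-0.025,0,0],[0,0,0,0,0,0,0]]'| egrep 'clock|eef|force'
python3 - <<'E'
from rig import r, optics; from h import *
p=optics.camera_params("wrist"); im=optics.grab_frame("wrist")[:,:,::-1]; cv2.imwrite("pics/w4.png",im); np.savez("w4.npz",**p)
a=np.radians(114.9); print(delta(r,[454.2,291.6,140],[np.pi,0,a]))
E
```

```text
eef_pos: [509.2, 48.9, 81.3]
contact_force: [0.7, -0.0, 1.6]
grasp_force: 79.0
eef_pos: [547.4, 40.8, 81.3]
contact_force: [-5.1, 1.2, 8.6]
grasp_force: 80.0
eef_pos: [586.6, 32.6, 81.3]
contact_force: [-5.2, 1.3, 7.9]
grasp_force: 80.0
eef_pos: [624.4, 24.9, 81.3]
contact_force: [-4.6, 0.5, 7.3]
grasp_force: 80.0
clock: 9.08
eef_pos: [582.4, 33.4, 146.8]
contact_force: [0.0, -0.1, -3.0]
grasp_force: 79.0
(array([ 226.9, -178.9,    6.2]), array([-4.00e-04, -0.00e+00, -6.38e-01]))
```

View pics/w4.png

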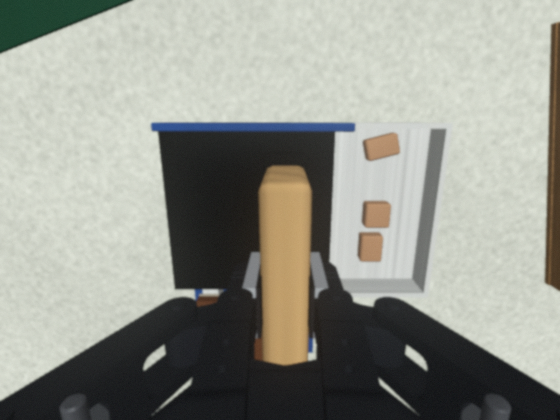

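All three chips lie in the trough, at (381,146), (376,214) and (370,247), and the pad is clear. Returning the scraper to the mat.

```bash
python3 steer.py '[[0,0,0,0.0381,-0.0296,0,0],[0,0,0,0.0381,-0.0296,0,0],[0,0,0,0.0381,-0.0296,0,0],[0,0,0,0.0381,-0.0296,0,0],[0,0,0,0.0381,-0.0296,0,0]]' | egrep eef
python3 steer.py '[[0,0,0,0.0381,-0.0296,0,0],[0,0,0,0.0381,-0.0296,0,0],[0,0,0,0.0381,-0.0296,0,0],[0,0,0,0,0,0,0],[0,0,0,0,0,0.05,0]]' | egrep eef
python3 steer.py '[[0,0,0,0,0,0.0375,0],[0,0,0,0,0,0.015,0],[0,0,0,0,0,0,0],[0,0,0,0,0,0,0]]'| egrep 'eef|force'
```

```text
eef_pos: [499.3, 207.6, 145.2]
eef_pos: [452.3, 315.5, 110.6]
eef_pos: [449.0, 310.1, 63.5]
contact_force: [0.4, -0.1, -1.1]
grasp_force: 79.1
```

In the tool's units: 3 mm is 0.0038, 2 mm is 0.0025.

```bash
python3 steer.py '[[0,0,0,0,0,0.0038,0],[0,0,0,0,0,0.0025,0],[0,0,0,0,0,0,0]]'| egrep 'eef|force'
python3 steer.py '[[0,0,0,0,0,0.0019,0],[0,0,0,0,0,0,0]]'| egrep 'eef|force'
```

```text
eef_pos: [449.5, 310.6, 59.7]
contact_force: [0.4, -1.6, -1.9]
grasp_force: 79.1
eef_pos: [449.1, 310.5, 57.8]
contact_force: [-0.5, 0.3, -2.4]
grasp_force: 79.1
```

In the tool's units: 1.2 mm is 0.0015.

```bash
python3 steer.py '[[0,0,0,0,0,0.0015,0],[0,0,0,0,0,0,0],[0,0,0,0,0,0,1],[0,0,0,0,0,0,1],[0,0,0,0,0,0,1]]'| egrep 'eef|force|open'
python3 steer.py '[[0,0,0,0,0,0,1],[0,0,0,0,0,-0.025,1],[0,0,0,0,0,-0.05,1],[0,0,0,0,0,-0.05,1],[0,0,0,0,0,0,1]]'| egrep 'eef|force'
python3 steer.py '[[0,0,-0.0242,0.0138,0.0391,0,1],[0,0,0,0.0138,0.0391,0,1],[0,0,0,0.0138,0.0391,0,1],[0,0,0,0.0138,0.0391,0,1],[0,0,0,0.0138,0.0391,0,1]]'| egrep 'eef|force|rot'
python3 steer.py '[[0,0,0,0,0,0,1],[0,0,0,0,0,0,1]]'| egrep 'eef|force|rot|clock'
python3 - <<'E'
from rig import r, optics; from h import *
p=dict(np.load("w2.npz"))
w=ray(p,np.array([[694,41],[591.5,317]])/2.6+[125,25],6)[:,:2]; d=w[0]-w[1]; print(w,np.linalg.norm(d),np.degrees(np.arctan2(d[1],d[0])), w[1]+20*d/np.linalg.norm(d))
print(delta(r,[613.4,333.4,69],[np.pi,0,np.radians(80.6)]))
E
```

```text
eef_pos: [448.9, 310.4, 56.2]
contact_force: [0.8, 1.1, -0.2]
opening: 0.64
grasp_force: 0.0
eef_pos: [452.1, 312.6, 162.9]
contact_force: [0.8, 1.1, -0.5]
grasp_force: 0.0
eef_pos: [613.9, 337.6, 156.1]
tcp_rot: [3.141, -0.0, 1.405]
contact_force: [-0.4, 0.7, -0.2]
grasp_force: 0.0
clock: 12.13
eef_pos: [613.5, 337.4, 155.4]
tcp_rot: [-3.142, 0.0, 1.404]
contact_force: [-0.1, -0.4, 0.2]
grasp_force: 0.0
[[629.1590684  424.9294671 ]
 [610.64825868 312.5921259 ]] 113.85222134133433 80.64295453901708 [613.89998438 332.32601249]
(array([-3.9,  0.5, 86.4]), array([-0.0001,  0.    , -0.003 ]))
```

In the tool's units: 35 mm is 0.0438, 25 mm is 0.0313.

```bash
python3 steer.py '[[0,0,0,-0.005,0.0006,0.025,1],[0,0,0,0,0,0.0438,1],[0,0,0,0,0,0.0313,1],[0,0,0,0,0,0.0075,1],[0,0,0,0,0,0,1]]'| egrep 'eef|force'
python3 steer.py '[[0,0,0,0,0,0,0],[0,0,0,0,0,0,0],[0,0,0,0,0,0,0],[0,0,0,0,0,0,0],[0,0,0,0,0,0,0]]' 110
python3 steer.py '[[0,0,0,0,0,0,0],[0,0,0,0,0,0,0]]'| egrep 'eef|force|open|rot'
```

```text
eef_pos: [609.9, 332.6, 68.1]
contact_force: [-0.8, 0.9, -0.5]
grasp_force: 0.0
clock: 12.97
eef_pos: [612.7, 333.8, 71.3]
tcp_rot: [3.14, -0.001, 1.405]
contact_force: [-3.3, 0.3, 16.2]
opening: 0.302
grasp_force: 20.9
eef_pos: [613.0, 333.9, 71.5]
tcp_rot: [3.14, -0.001, 1.405]
contact_force: [-1.5, 0.8, 7.5]
opening: 0.292
grasp_force: 108.8
```

In the tool's units: -40 mm is -0.05, -35 mm is -0.0438.

```bash
python3 steer.py '[[0,0,0,0,0,-0.0125,0],[0,0,0,0,0,-0.0375,0],[0,0,0,0,0,-0.05,0],[0,0,0,0,0,-0.0438,0],[0,0,0,0,0,-0.0125,0]]'| egrep 'eef|force'
python3 steer.py '[[0,0,0,-0.025,-0.0013,0,0],[0,0,0,-0.04,-0.0013,0,0],[0,0,0,-0.04,-0.0013,0,0],[0,0,0,-0.04,-0.0013,0,0],[0,0,0,-0.04,-0.0013,0,0]]'| egrep 'eef'
python3 steer.py '[[0,0,0,-0.04,-0.0013,0,0],[0,0,0,-0.04,-0.0013,0,0],[0,0,0,-0.04,-0.0013,0,0],[0,0,0,-0.04,-0.0013,0,0],[0,0,0,-0.04,-0.0013,0,0]]'| egrep 'eef'
python3 steer.py '[[0,0,0,-0.04,-0.0013,0,0],[0,0,0,-0.04,-0.0013,0,0],[0,0,0,-0.04,-0.0013,0,0],[0,0,0,-0.04,-0.0013,0,0],[0,0,0,-0.04,-0.0013,0,0]]'| egrep 'eef'
python3 steer.py '[[0,0,0,-0.04,-0.0013,0,0],[0,0,0,-0.04,-0.0013,0,0],[0,0,0.0248,-0.04,-0.0013,0,0],[0,0,0,-0.0125,-0.0013,0,0],[0,0,0,0,0,0,0]]'| egrep 'eef|force|rot|clock'
python3 - <<'E'
from rig import r, optics; from h import *
p=optics.camera_params("wrist"); im=optics.grab_frame("wrist")[:,:,::-1]; cv2.imwrite("pics/w5.png",im); np.savez("w5.npz",**p)
print(delta(r,[494.7,-256,80.5],[np.pi,0,np.radians(78.3)]), proj(p,[[494.7,-256,12]]))
E
```

```text
eef_pos: [614.5, 334.7, 201.8]
contact_force: [1.4, 1.0, -1.1]
grasp_force: 108.2
eef_pos: [581.9, 186.9, 194.8]
eef_pos: [550.5, 29.9, 195.0]
eef_pos: [519.2, -127.0, 195.0]
clock: 15.22
eef_pos: [497.3, -231.4, 194.9]
tcp_rot: [-3.141, 0.0, 1.363]
contact_force: [-0.4, 1.1, -2.6]
grasp_force: 108.2
(array([-26.1,   2.5, 114.3]), array([-0.0007, -0.0004, -0.0028])) [[286.92878144 219.11845476]]
```

View pics/w5.png

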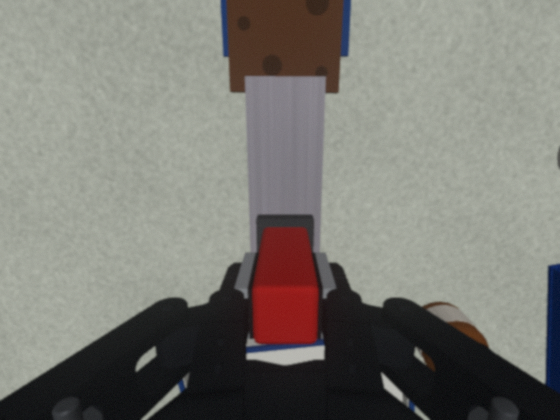

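The blade points square at the slab: tip edge at (246,76)-(326,76), slab free edge at (230,92)-(339,92). I'll check that the blade is level and where the slab sits.

Run:
```python
from rig import r, optics; from h import *
p=dict(np.load("w5.npz")); s=r.sense(); R=Ro.from_euler('xyz',s["tcp_rot"]).as_matrix(); t=s["eef_pos"]
# lifter frame pts -> tool: x same, z up = -tool z (offset 68.5), y = -tool y
L=lambda P:np.array([[x,-y,68.5-z] for x,y,z in P])@R.T+t
print(proj(p,L([[95,22,3],[95,-22,3],[20,22,3],[20,-22,3],[13,13,85],[13,-13,85]])).round(1).tolist())
w=ray(p,[[230,92],[339,92]],36); m=w.mean(0)[:2]; print(w.round(1),np.linalg.norm(w[0]-w[1]))
a=np.radians(-11.7); o=np.array([542.3,-26.5]); x=np.array([np.cos(a),np.sin(a)]); y=np.array([-np.sin(a),np.cos(a)])
w2=ray(p,[[224,55],[350,55]],24)[:,:2]
print("slab end stand",(m-o)@x,(m-o)@y,"base end",[((q-o)@x,(q-o)@y) for q in w2],"tcp",(t[:2]-o)@x,(t[:2]-o)@y)
im=cv2.imread("pics/w5.png"); g=cv2.cvtColor(im,cv2.COLOR_BGR2GRAY)
for row in (90,150,200): print(row,[int(i) for i in np.argsort(-abs(np.diff(g[row,225:345].astype(int))))[:6]+225])
```

```text
[[242.5, 70.4], [324.4, 70.2], [247.5, 205.2], [320.4, 205.0], [247.5, 282.9], [319.4, 282.8]]
[[ 472.9 -131.4   36. ]
 [ 560.7 -150.1   36. ]] 89.69268184638794
slab end stand -1.8041357183960043 -117.06207598009807 base end [(np.float64(-52.035877800390026), np.float64(-86.95070351371535)), (np.float64(52.89982705682208), np.float64(-87.51205844699813))] tcp -2.455647313561147 -208.3290686688086
90 [338, 229, 337, 230, 244, 325]
150 [323, 246, 322, 245, 269, 243]
200 [320, 248, 321, 247, 249, 322]
```

The rows are not in the units I measure in: shifts go in shares of 800 mm and turns go in shares of 90 degrees. I convert before sending: 40 mm is 0.05, 35 mm is 0.0438.

```bash
python3 steer.py '[[0,0,0,-0.0325,0.0023,0,0],[0,0,0,0,0,0.0438,0],[0,0,0,0,0,0.05,0],[0,0,0,0,0,0.0375,0],[0,0,0,0,0,0.0113,0]]'| egrep 'eef|force'
python3 steer.py '[[0,0,0,0,0,0,0],[0,0,0,0,0,0,0]]'| egrep 'eef|force|rot|clock'
python3 - <<'E'
from rig import r, optics; from h import *
for n in ("wrist","side"):
    p=optics.camera_params(n); im=optics.grab_frame(n)[:,:,::-1]; cv2.imwrite(f"pics/{n}6.png",im)
im=cv2.imread("pics/side6.png"); w=cv2.imread("pics/wrist6.png")
c=cv2.resize(im[150:270,210:370],None,fx=2.6,fy=2.6,interpolation=cv2.INTER_CUBIC)
cv2.imwrite("pics/c6.png",np.hstack([c[:312],cv2.resize(w,(380,312))])[:, :800])
E
```

```text
eef_pos: [492.3, -252.4, 76.9]
contact_force: [-2.1, 0.5, -2.4]
grasp_force: 108.3
clock: 15.85
eef_pos: [495.4, -254.5, 81.7]
tcp_rot: [-3.141, -0.0, 1.367]
contact_force: [0.4, -0.3, -2.3]
grasp_force: 108.3
```

View pics/c6.png

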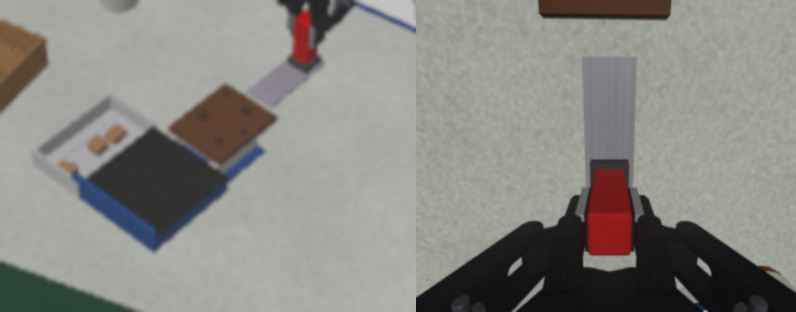

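The tip is square to the slab's free edge with a gap of about 20 mm. The side view also shows the three chips in the trough. Sliding the blade in below the slab.

In the tool's units: 13 mm is 0.0163, 10 mm is 0.0125.

```bash
python3 steer.py '[[0,0,0,0.0125,0,0,0],[0,0,0,0.0163,0,0,0],[0,0,0,0.0163,0,0,0],[0,0,0,0.0163,0,0,0],[0,0,0,0.0163,0,0,0]]'| egrep 'eef|force'
python3 steer.py '[[0,0,0,0,0,0,0],[0,0,0,0,0,-0.0038,0],[0,0,0,0,0,-0.0038,0],[0,0,0,0,0,-0.0025,0],[0,0,0,0,0,0,0]]'| egrep 'eef|force'
python3 steer.py '[[0,0,0,0,0,-0.0025,0],[0,0,0,0,0,-0.0025,0],[0,0,0,0,0,0,0]]'| egrep 'eef|force'
```

```text
eef_pos: [507.7, -192.8, 81.4]
contact_force: [0.6, -0.2, -2.0]
grasp_force: 108.3
eef_pos: [507.7, -195.0, 89.6]
contact_force: [-0.7, -0.0, -3.6]
grasp_force: 108.3
eef_pos: [507.4, -194.8, 93.3]
contact_force: [-1.0, 0.4, -3.6]
grasp_force: 108.2
```

In the tool's units: -7.3 mm is -0.0091, -7.1 mm is -0.0089.

```bash
python3 steer.py '[[0,0,0,0.0011,0,-0.0091,0],[0,0,0,0.0021,0,-0.0089,0],[0,0,0,0.003,0,-0.0086,0],[0,0,0,0.0039,0,-0.0084,0],[0,0,0,0.0046,0,-0.0078,0]]'| egrep 'eef|force'
python3 steer.py '[[0,0,0,0.0055,0,-0.0074,0],[0,0,0,0.0063,0,-0.0068,0],[0,0,0,0.007,0,-0.006,0],[0,0,0,0,0,0,0]]'| egrep 'eef|force|clock|rot'
python3 - <<'E'
from rig import r, optics; from h import *
for n in ("wrist","side"):
    p=optics.camera_params(n); im=optics.grab_frame(n)[:,:,::-1]; cv2.imwrite(f"pics/{n}7.png",im)
im=cv2.imread("pics/side7.png"); w=cv2.imread("pics/wrist7.png")
c=cv2.resize(im[150:270,210:370],None,fx=2.6,fy=2.6,interpolation=cv2.INTER_CUBIC)
cv2.imwrite("pics/c7.png",np.hstack([c[:312],cv2.resize(w,(380,312))])[:, :800])
E
```

```text
eef_pos: [510.1, -182.8, 128.4]
contact_force: [-0.9, -0.8, -3.5]
grasp_force: 108.2
clock: 17.78
eef_pos: [513.6, -167.4, 144.6]
tcp_rot: [3.14, -0.0, 1.366]
contact_force: [-0.6, -1.3, -2.6]
grasp_force: 108.4
```

View pics/c7.png

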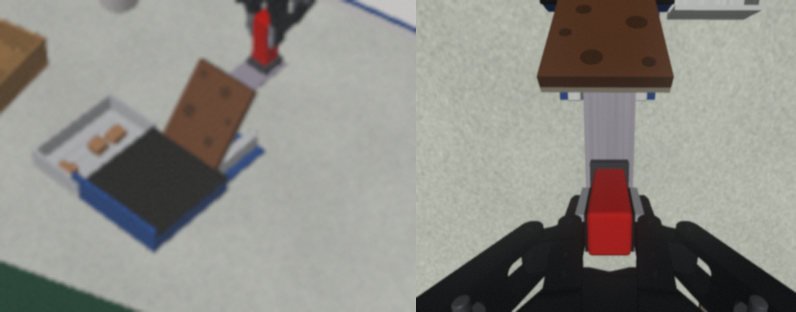

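The slab is tipping evenly at about 50°, with its foot against the pad edge. Continuing the arc.

In the tool's units: 7 mm is 0.0088, 6.7 mm is 0.0084.

```bash
python3 steer.py '[[0,0,0,0.0075,0,-0.0053,0],[0,0,0,0.008,0,-0.0044,0],[0,0,0,0.0084,0,-0.0036,0],[0,0,0,0.0088,0,-0.0026,0],[0,0,0,0,0,0,0]]'| egrep 'eef|force'
python3 steer.py '[[0,0,0,0.0063,0,-0.0013,0],[0,0,0,0.0063,0,-0.0006,0],[0,0,0,0.0063,0,-0.0006,0],[0,0,0,0.0063,0,0,0],[0,0,0,0,0,0,0]]'| egrep 'eef|force'
python3 steer.py '[[0,0,0,0.0063,0,0,0],[0,0,0,0.0063,0,0,0],[0,0,0,0.0063,0,0,0],[0,0,0,0,0,0,0]]'| egrep 'eef|force|clock'
python3 - <<'E'
from rig import r, optics; from h import *
for n in ("wrist","side"):
    p=optics.camera_params(n); im=optics.grab_frame(n)[:,:,::-1]; cv2.imwrite(f"pics/{n}8.png",im)
im=cv2.imread("pics/side8.png"); w=cv2.imread("pics/wrist8.png")
c=cv2.resize(im[150:270,210:370],None,fx=2.6,fy=2.6,interpolation=cv2.INTER_CUBIC)
cv2.imwrite("pics/c8.png",np.hstack([c[:312],cv2.resize(w,(380,312))])[:, :800])
E
```

```text
eef_pos: [518.7, -141.4, 156.6]
contact_force: [-0.2, -1.2, -2.6]
grasp_force: 108.4
eef_pos: [522.4, -122.2, 158.0]
contact_force: [0.1, 0.3, -2.4]
grasp_force: 108.5
clock: 19.05
eef_pos: [525.5, -107.6, 158.0]
contact_force: [-1.0, -0.3, -1.7]
grasp_force: 108.5
```

View pics/c8.png

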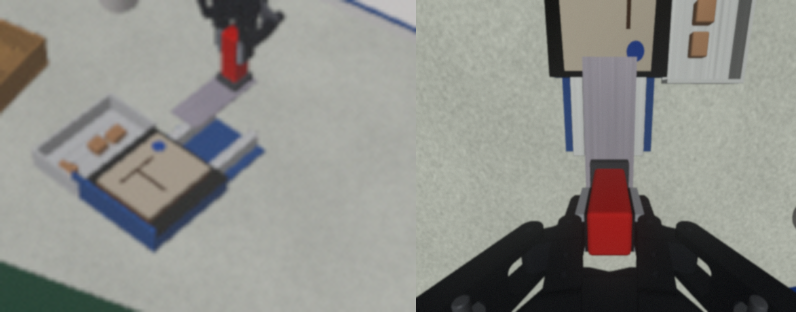

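The slab lies flat on the pad with its pale face and blue dot up, and the chips are still in the trough. Taking the lifter back to its place on the mat.

In the tool's units: 32 mm is 0.04, -20 mm is -0.025.

```bash
python3 steer.py '[[0,0,0,0,0,-0.025,0],[0,0,0,0,0,-0.025,0],[0,0,0,0.025,0,0,0],[0,0,0,0.04,0,0,0],[0,0,0,0.04,0,0,0]]'| egrep 'eef'
python3 steer.py '[[0,0,0,0.04,0,0,0],[0,0,0,0.04,0,0,0],[0,0,0,0.04,0,0,0],[0,0,0,0.04,0,0,0],[0,0,0,0.04,0,0,0]]'| egrep 'eef'
python3 steer.py '[[0,0,0,0.04,0,0,0],[0,0,0,0.04,0,0,0],[0,0,0,0.04,0,0,0],[0,0,0,0.04,0,0,0],[0,0,0,0.04,0,0,0]]'| egrep 'eef'
python3 steer.py '[[0,0,-0.0255,0.04,-0.0025,0,0],[0,0,0,0.0163,-0.0025,0,0],[0,0,0,0,0,0,0]]'| egrep 'eef|force'
python3 steer.py '[[0,0,0,0,0,0.05,0],[0,0,0,0,0,0.05,0],[0,0,0,0,0,0.0313,0],[0,0,0,0,0,0.0125,0],[0,0,0,0,0,0,0]]'| egrep 'eef|force|rot'
python3 steer.py '[[0,0,0,0,0,0,0],[0,0,0,0,0,0,0]]'| egrep 'eef|force|rot'
```

```text
eef_pos: [542.7, -26.1, 198.7]
eef_pos: [575.1, 131.8, 198.1]
eef_pos: [607.6, 288.5, 197.9]
eef_pos: [612.1, 334.9, 197.6]
contact_force: [-0.8, -0.3, -2.8]
grasp_force: 108.7
eef_pos: [610.6, 330.0, 80.2]
tcp_rot: [-3.137, 0.004, 1.405]
contact_force: [-0.6, -0.1, -1.2]
grasp_force: 108.7
eef_pos: [613.7, 332.2, 85.3]
tcp_rot: [3.139, -0.002, 1.405]
contact_force: [0.6, 0.1, -0.9]
grasp_force: 108.7
```

In the tool's units: 5 mm is 0.0063, 4 mm is 0.005.

```bash
python3 steer.py '[[0,0,0,0,0,0.0063,0],[0,0,0,0,0,0.005,0],[0,0,0,0,0,0,0],[0,0,0,0,0,0,0]]'| egrep 'eef|force'
python3 steer.py '[[0,0,0,0,0,0.0025,0],[0,0,0,0,0,0,0],[0,0,0,0,0,0,0]]'| egrep 'eef|force'
python3 steer.py '[[0,0,0,0,0,0.0019,0],[0,0,0,0,0,0,0],[0,0,0,0,0,0,0]]'| egrep 'eef|force'
```

```text
eef_pos: [612.2, 332.0, 74.3]
contact_force: [-0.1, 0.1, -2.5]
grasp_force: 108.7
eef_pos: [612.2, 332.0, 72.0]
contact_force: [0.5, -0.0, -2.2]
grasp_force: 108.7
eef_pos: [612.4, 332.1, 71.5]
contact_force: [-3.0, -0.5, 5.1]
grasp_force: 109.6
```

Contact with the mat; releasing and retreating.

In the tool's units: -40 mm is -0.05, -35 mm is -0.0438.

```bash
python3 steer.py '[[0,0,0,0,0,0,1],[0,0,0,0,0,0,1],[0,0,0,0,0,0,1],[0,0,0,0,0,0,1],[0,0,0,0,0,0,1]]'| egrep 'eef|force|open'
python3 steer.py '[[0,0,0,0,0,-0.0125,1],[0,0,0,0,0,-0.0375,1],[0,0,0,0,0,-0.05,1],[0,0,0,0,0,-0.05,1],[0,0,0,0,0,-0.05,1]]'| egrep 'eef|force'
python3 steer.py '[[0,0,0,-0.0438,0,-0.025,1],[0,0,0,-0.0438,0,0,1],[0,0,0,-0.0438,0,0,1],[0,0,0,-0.0438,0,0,1],[0,0,0,-0.0438,0,0,1]]'| egrep 'eef|clock'
python3 steer.py '[[0,0,0,-0.025,0,0,1],[0,0,0,0,0,0,1],[0,0,0,0,0,0,1]]'| egrep 'eef|clock|force'
python3 - <<'E'
from rig import r, optics; from h import *
p=optics.camera_params("wrist"); im=optics.grab_frame("wrist")[:,:,::-1]; cv2.imwrite("pics/w9.png",im)
s=optics.grab_frame("side")[:,:,::-1]; cv2.imwrite("pics/side9.png",s)
c=cv2.resize(s[170:340,160:330],(400,400),interpolation=cv2.INTER_CUBIC)
cv2.imwrite("pics/c9.png",np.hstack([c,cv2.copyMakeBorder(cv2.resize(im,(400,300)),0,100,0,0,cv2.BORDER_CONSTANT)]))
E
```

```text
eef_pos: [612.3, 332.0, 70.5]
contact_force: [0.2, -0.3, 0.1]
opening: 0.977
grasp_force: 0.0
eef_pos: [612.0, 331.8, 232.9]
contact_force: [1.3, 0.5, -0.3]
grasp_force: 0.0
clock: 23.32
eef_pos: [583.0, 158.0, 251.7]
clock: 23.57
eef_pos: [580.4, 138.8, 251.5]
contact_force: [0.1, 0.4, 0.1]
grasp_force: 0.0
```

View pics/c9.png

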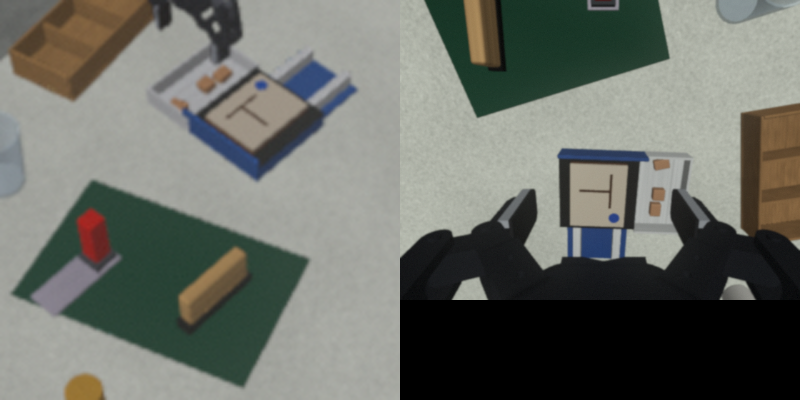

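Both tools stand upright on the mat: the lifter at (93,240) and the scraper at (215,288) in the left panel. The slab lies flat on the pad with its pale face up, and the three chips are in the trough.

```bash
python3 -c "
from rig import r, optics
print(r.sign_off())"
```

```text
the job is handed in; nothing more can be done
None
```

I handed the job in at about 24 s: the three chips are in the trough, the slab lies flat on the pad with its pale face up, and both tools stand upright on the mat; the verdict was not shown.

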